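# Shift the tube mixer into its cross programme

## Task

The selector lever of the tube mixer stands in the one slot of its H-shaped gate that has no symbol. Push the lever with your fingertips through the gate and fully home into the slot whose end bears the cross, then take your hand away. Do not run it deep into either of the other two marked slots on the way, do not pull the lever's knob up, and leave the tubes and other loose things where they are.

Things in the scene. Friction and masses are not known exactly. Their poses are not given: they have to be found in the camera images.
- mixer: White tube mixer, fixed: console 230 (x) x 300 (y) mm, deck 100 mm above the table; behind it (+x, to x = 271) a lower roller bed. Origin: on the table under the gate's centre; x points from the console's near edge to the rollers, y left, z up. The near right slot (-x, -y) has no symbol; the lever starts in it. A two-tube block 50 x 30 mm stands on the deck at (-10, 125); its tubes reach 184 mm above the table.
- gate_centre (a point): Centre of the aluminium gate plate (230 x 140 mm), on its top face, 100 mm above the table; axes as the mixer's. Its H-shaped opening, 15 mm wide for the 10 mm stem: two columns along x, centred at y = +20 and -20 mm, from x = -31 to +31 mm, joined by one cross channel along y at x = 0. The tongues of plate between the columns have rounded tips (radius 12.5 mm) that guide the stem.
- knob_centre (a point): Centre of the black ball knob, 36 mm diameter, on the steel lever, 150 mm from the lever's pivot, which is 15 mm above the table under the gate's centre: 165 mm high upright, about 155 mm in a slot end. In the mixer's frame it stands at x = 0 in the cross channel, y = +36 or -36 mm in the left or right column (some 4 mm of play), x = +43 or -43 mm fully home. Stays where left; pushing takes about 2 N.
- lever_fore (a joint): Tilt of the lever along the mixer's x (rad): 0 in the cross channel, about +0.30 fully home in a far slot, -0.30 fully home in a near slot.
- lever_side (a joint): Tilt of the lever along the mixer's y (rad): about +0.24 in the left column, -0.24 in the right one.
- knob (a joint): How far the knob is pulled up along the stem (m), 0 at rest; a spring holds it down with 9 N, 12 mm at most. It must stay down.
- mark_cross: Dark steel symbol plug shaped as a plus-shaped cross, 38 mm over the arms, 10 mm wide, 4 mm high, on the gate plate. Origin: centre of its underside. It marks the wanted slot. The disc stands beyond the far right slot, cross and bar beyond the far left and near left ones, either way round: at x = +92 or -92, y = +36 or -36 mm in the mixer's frame.
- mark_disc: Dark steel symbol plug shaped as a round disc, 36 mm diameter, 4 mm high; origin at the centre of its underside. Marks another slot.
- mark_bar: Dark steel symbol plug shaped as a single bar, 38 x 10 mm, its length across the slots, 4 mm high; origin at the centre of its underside. Marks another slot.
- tube_a: Loose capped tube, 16 mm diameter, 78 mm long, standing in the block on the console's deck; origin at its foot. Bystander.
- tube_b: Second such tube in the same block; origin at its foot. Bystander.
- tube_c: Loose capped tube, 16 mm diameter, 80 mm long, lying along the rollers; origin at its middle. Bystander.
- tube_d: Second tube lying on the rollers; origin at its middle. Bystander.
- screw_cap: Loose white screw cap, 28 mm diameter, 12 mm high, lying on the console's deck to the right of the gate plate; origin at its underside. Bystander.
- jar: Loose specimen jar on the table, 60 mm diameter, 70 mm high; origin at its underside. Bystander.
- bottle: Loose bottle on the table, 64 mm diameter, 150 mm high; origin at its underside. Bystander.
- beaker: Loose beaker on the table, 64 mm diameter, 80 mm high; origin at its underside. Bystander.

How it is judged:
By the outcome, as a careful person would: the job done as asked, in the order asked, and still so for the second after the job is handed in, with the robot touching nothing.
It also fails if it takes over 48 s, if anything falls off the work surface, if the arm or the gripper's body presses on something with over 40 N, if the wrist force passes 120 N, or if a joint passes its speed limit or range.

## Robot

A 7-joint arm with a two-finger parallel gripper is mounted at the origin on the work surface. World frame = base frame: x ahead of the robot, y to its left, z up, the work surface at z = 0. Lengths are in m, angles in rad, forces in N, time in s.
With the tool pointing down it reaches from about 0.35 to 0.9 m from the base axis. Payload 8.1 kg.
Tool frame: the origin (TCP) lies where the fingers leave the gripper's body, on its centre line; the fingertips stand 66 mm ahead of it and the grasp point (between the pads) lies 47 mm ahead of it (arm.tip_reach is the distance from the TCP to the fingertips, in m); z points along the fingers, y is the direction in which the jaws open and shut (so a half turn about z gives the same grasp; the last joint's range is limited). The gripper opens to 92 mm and grips with 3 to 60 N. Pads are 19 mm wide; open, the fingers measure 130 mm over their backs; the gripper's body (75 mm by 190 mm) begins 47 mm behind the grasp point.
Start: joints at [-1.275, 0.434, 0.025, 1.573, -0.012, 1.134, -0.075], TCP at [0.243, 0.576, 0.292] pointing down, gripper open.
Joint ranges: [-2.62, 2.62], [-0.44, 2.09], [-1.27, 1.32], [0.08, 2.57], [-1.32, 4.46], [0.12, 2], [-2.74, 2.74]. Speed limits (rad/s): [2.22, 2.22, 3.01, 3.01, 3.14, 3.14, 3.14].

## Interface

Orientations are given as a rotation vector (axis times angle).
In Python, from cell import arm gives the robot as it stands.
- The arm moves only by the tool carry_out, never from a script. Its argument "plan" is a list of rows, each a list of 5 numbers: the shift along the world's x, y, z in cm, then the turn about the world's z in rad, then the finger opening in cm, from 0 to 9.18. In form: [[tx, ty, tz, spin, fingers], ...]. A call has 1 to 20 rows; each row is the pose to reach, as a shift and turn from the pose measured when the call began; what a row does not reach only later rows make up. A row lasts 1/10 s, in which the tool goes at most 50 mm and 8.59 degrees, less where a joint would pass 70% of its speed; a pose out of reach is approached as far as the arm can. A call with a gripper value outside its range is refused whole. The fingers move at their own pace and stop on an object; "squeeze" is the grip in N (left out, the last holds). Time passes only in rows, so rows that repeat a pose let the fingers close. It gives the time, the measured TCP pose, the force and the opening at its end, in the units of the state.
- arm.observe(): the state, without advancing time (a new reading comes with each control period).
- arm.get_image(name): name is "scene" or "top" or "wrist"; returns (picture, depth): 480x640x3 uint8, red, green, blue; 480x640 float32, m along the optical axis (not along the pixel's ray), 0 where there is no reading.
- arm.get_calibration(name): a dict with "intrinsics" (3x3 intrinsics, pixels), "D" ([k1, k2, p1, p2, k3] as OpenCV has them; the pictures are not rectified), "rvec" (rotation vector, rad) and "tvec" (3), from world to camera coordinates, as OpenCV has them; the wrist camera has in their place "tool_from_camera" (4x4, takes a point from camera to tool coordinates, whose origin is the TCP and whose axes are the flange's). Camera axes: x right, y down, z forward; pixel columns grow to the right and rows downward; lengths in m; the calibration is good to about 2 mm. A picture is of the moment at which its call begins: read the wrist's pose just before it. get_calibration takes no time and is no camera call.
- arm.sign_off(): hands the job in, once; it reports no verdict.
The state is a dict: "clock": time; "joints": joint angles; "dq": joint speeds; "joint_efforts": joint torques, N m; "position": TCP position; "ee_rot": TCP orientation; "force": force on the tool from outside, world axes, zero at the start; "ft_torque": the same for the moment, N m; "width": opening from 0.0 (shut) to 1.0 (fully open).
Only numpy, scipy, OpenCV 4.12 (cv2) and the standard library are available. Lean on these libraries where they do the work, as an engineer would, in place of code of your own. Each camera call takes 0.05 s, during which the arm holds its last target. There are 200 camera calls.

## Working session

There is one attempt and no reset: what is moved stays moved. The work goes in short steps, Python scripts to look and compute and a tool call to move; the robot and the scene stay as the last step left them, time stands still between calls to the robot, and variables do not carry over. Pictures are saved under pics/ and viewed, about 8 in all and at most 12, crops included, and the job is handed in when it is done.

Besides the shell and the picture viewer there is one more tool, called after "Call:" as name([rows], argument=value, ...), one row to a line, values as JSON. carry_out: Moves the arm, as the interface text tells. Its arguments: {"type":"object","properties":{"plan":{"type":"array"},"squeeze":{"type":"number"}},"required":["plan"]}

```bash
mkdir -p pics; ls; cat > h.py <<'E'
import numpy as np, cv2
from cell import arm
def ray(name,uv):
    c=arm.get_calibration(name); K=np.array(c["intrinsics"]);D=np.array(c["D"])
    n=cv2.undistortPoints(np.array(uv,float).reshape(-1,1,2),K,D).reshape(-1,2)
    d=np.c_[n,np.ones(len(n))]
    if name=="wrist":
        o=arm.observe(); R=cv2.Rodrigues(np.array(o["ee_rot"],float))[0]; T=np.array(c["tool_from_camera"])
        W=np.eye(4);W[:3,:3]=R;W[:3,3]=o["position"];M=W@T
        return M[:3,3],d@M[:3,:3].T
    R=cv2.Rodrigues(np.array(c["rvec"],float))[0];t=np.array(c["tvec"],float).ravel()
    return -R.T@t,d@R
def onplane(name,uv,z):
    o,d=ray(name,uv); return o+d*((z-o[2])/d[:,2])[:,None]
def proj(name,P):
    c=arm.get_calibration(name)
    return cv2.projectPoints(np.array(P,float).reshape(-1,1,3),np.array(c["rvec"],float),np.array(c["tvec"],float),np.array(c["intrinsics"]),np.array(c["D"]))[0].reshape(-1,2)
def shot(name,f):
    im,dp=arm.get_image(name); cv2.imwrite(f"pics/{f}.png",im[:,:,::-1]); np.save(f"pics/{f}.npy",dp); return im,dp
E
python3 - <<'E'
from h import *
shot("top","top0");shot("scene","scene0");o=arm.observe();print(o["clock"],o["position"],o["ee_rot"],o["force"],o["width"])
for n in("top","scene"):print(n,ray(n,[[320,240]]))
E
```

```text
pics
0.1 [0.24262273 0.57560736 0.29151426] [-6.22466109e-01 -3.07913170e+00  2.16964550e-03] [ 0.28357156 -1.25150473  0.14584495] 1.001748470538345
top (array([ 0.45110815, -0.00331924,  1.32761913]), array([[ 0.06985741, -0.00892911, -0.99762229]]))
scene (array([ 1.10041423, -0.38712278,  0.91474935]), array([[-0.54787928,  0.39355665, -0.73835259]]))
```

View pics/top0.png

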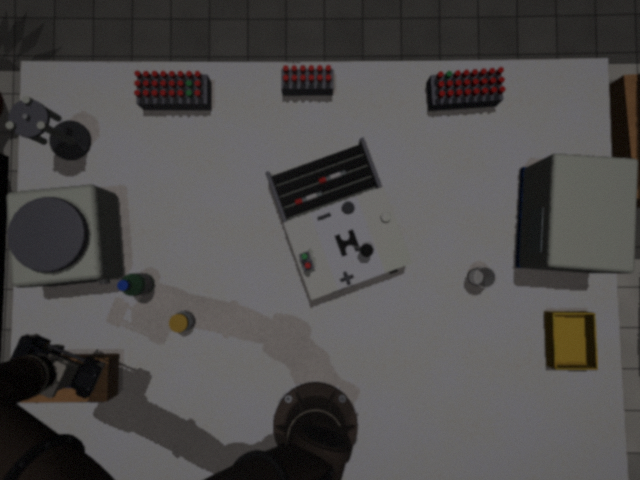

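View pics/scene0.png

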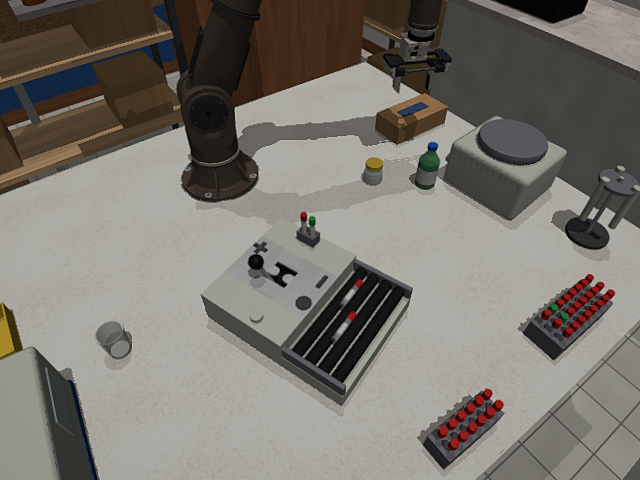

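The top view shows the gate at about (350,243) with the knob at (367,250) near right. The disc is at (348,208) far right, the bar at (323,216) far left and the cross at (347,278) near left, so the wanted slot is the near left one.

```bash
python3 - <<'E'
from h import *
im=cv2.imread("pics/top0.png");g=cv2.cvtColor(im,cv2.COLOR_BGR2GRAY)
sub=g[195:300,285:400]; print(np.percentile(sub,[5,25,50,75,95]))
m=(sub<90).astype(np.uint8)
n,l,s,c=cv2.connectedComponentsWithStats(m)
for i in range(1,n):
    if s[i,4]>15: 
        uv=c[i]+[285,195]; print(s[i]+[285,195,0,0,0],uv,onplane("top",[uv],.104),)
cv2.imwrite("pics/z.png",cv2.resize(im[130:320,240:430],None,fx=3,fy=3,interpolation=cv2.INTER_CUBIC))
im=cv2.imread("pics/scene0.png");g=cv2.cvtColor(im,cv2.COLOR_BGR2GRAY)[220:330,220:340]
n,l,s,c=cv2.connectedComponentsWithStats((g<90).astype(np.uint8))
for i in range(1,n):
    if s[i,4]>15:
        uv=c[i]+[220,220]; print("S",s[i],uv,onplane("scene",[uv],.104))
E
```

```text
[ 19.   84.5 105.  106.  108. ]
[ 285  195   74   28 1154] [314.58058925 204.2322357 ] [[6.37525785e-01 4.87392073e-04 1.04000000e-01]]
[317 212  15   9  74] [323.75675676 216.18918919] [[ 0.60365642 -0.02510708  0.104     ]]
[380 217   9   7  26] [383.65384615 220.5       ] [[ 0.59076068 -0.19264629  0.104     ]]
[ 285  228  115   72 1316] [334.18009119 275.54331307] [[ 0.43759245 -0.05322845  0.104     ]]
[334 229  40  34 639] [354.38967136 246.48356808] [[ 0.51826119 -0.11014521  0.104     ]]
S [ 76   0  24  28 379] [308.02902375 233.98153034] [[0.46455504 0.03239933 0.104     ]]
S [ 28  22  50  46 709] [266.95345557 266.70662906] [[ 0.49556205 -0.10694777  0.104     ]]
S [96 56 12 12 63] [321.46031746 281.34920635] [[ 0.60539878 -0.0270869   0.104     ]]
S [ 75  56  45  54 427] [318.71194379 305.07259953] [[ 0.65487744 -0.07007728  0.104     ]]
S [ 88  70  32  40 489] [326.74846626 313.70552147] [[ 0.68321721 -0.06888422  0.104     ]]
S [ 76  76  16  14 178] [303.19662921 302.54494382] [[ 0.62956591 -0.09415755  0.104     ]]
S [  0  88  33  22 358] [231.37150838 321.75139665] [[ 0.5815963  -0.24779088  0.104     ]]
S [107  93  13  17 117] [334.71794872 323.42735043] [[ 0.71280239 -0.0694676   0.104     ]]
S [31 97 12  6 20] [256.45 320.3 ] [[ 0.60950707 -0.20183289  0.104     ]]
```

```bash
python3 - <<'E'
from h import *
P={}
for name,box in(("top",(285,195,115,105)),("scene",(220,220,120,110))):
    im=cv2.imread(f"pics/{name}0.png");x,y,w,h=box
    g=cv2.cvtColor(im,cv2.COLOR_BGR2GRAY)[y:y+h,x:x+w]
    for th in(45,65):
        n,l,s,c=cv2.connectedComponentsWithStats((g<th).astype(np.uint8))
        for i in range(1,n):
            if 25<s[i,4]<900:
                uv=c[i]+[x,y]; print(name,th,s[i][2:],uv.round(1),onplane(name,[uv],.104).round(4))
E
```

```text
top 45 [ 66  24 752] [306.9 203.1] [[0.6407 0.0222 0.104 ]]
top 45 [10 10 85] [347.6 207.6] [[ 0.6275 -0.0922  0.104 ]]
top 45 [ 37  27 352] [354.  245.4] [[ 0.5213 -0.1091  0.104 ]]
top 45 [10 12 53] [306.4 263.8] [[0.4706 0.024  0.104 ]]
top 45 [10 10 32] [346.4 278.2] [[ 0.43   -0.0871  0.104 ]]
top 65 [ 70  26 874] [307.9 203.4] [[0.6398 0.0192 0.104 ]]
top 65 [ 12  12 118] [347.6 207.6] [[ 0.6277 -0.092   0.104 ]]
top 65 [13  7 42] [323.7 216.3] [[ 0.6033 -0.0249  0.104 ]]
top 65 [ 38  32 493] [354.5 246.4] [[ 0.5184 -0.1105  0.104 ]]
top 65 [ 14  24 202] [306.4 262.8] [[0.4732 0.024  0.104 ]]
top 65 [ 82  31 346] [359.9 285.4] [[ 0.4102 -0.1244  0.104 ]]
top 65 [12 13 73] [346.5 278. ] [[ 0.4308 -0.0875  0.104 ]]
scene 45 [ 22  15 136] [307.4 239.5] [[0.4793 0.0203 0.104 ]]
scene 45 [ 15  16 180] [255.5 261.7] [[ 0.4665 -0.1213  0.104 ]]
scene 45 [ 27  25 219] [282.1 274. ] [[ 0.5347 -0.0894  0.104 ]]
scene 45 [ 32  39 453] [326.8 314. ] [[ 0.684  -0.0692  0.104 ]]
scene 45 [ 13  16 104] [334.9 323.7] [[ 0.7135 -0.0694  0.104 ]]
scene 65 [ 6  7 32] [311.6 222.8] [[0.4371 0.0624 0.104 ]]
scene 65 [ 23  16 173] [308.  239.1] [[0.479  0.0222 0.104 ]]
scene 65 [ 19  29 273] [256.8 257.8] [[ 0.4577 -0.1127  0.104 ]]
scene 65 [ 28  25 251] [281.9 274. ] [[ 0.5346 -0.0898  0.104 ]]
scene 65 [12 12 54] [321.4 281.4] [[ 0.6056 -0.0273  0.104 ]]
scene 65 [ 32  39 460] [326.8 314. ] [[ 0.684  -0.0692  0.104 ]]
scene 65 [ 15  14 166] [303.1 302.6] [[ 0.6295 -0.0944  0.104 ]]
scene 65 [ 13  16 108] [334.8 323.7] [[ 0.7135 -0.0698  0.104 ]]
```

View pics/z.png

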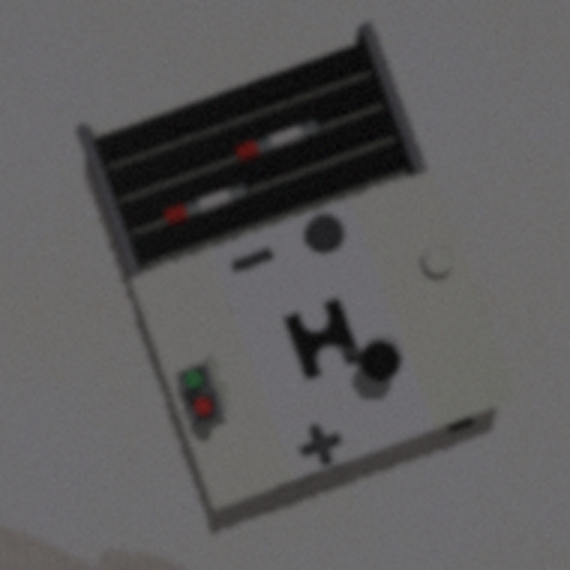

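The marks agree between the two views to about 1–2 mm. The spacings of 184 and 71 mm match the expected 184 and 72 mm. The gate centre is at about (0.5296, −0.0903) with yaw 0.34. I'm moving to a hover behind the knob, with the fingers shut and the jaws along the mixer's y.

Call:
carry_out([
  [4,-2,0,0.05,0],
  [8,-5,0,0.1,0],
  [11,-9,0,0.15,0],
  [14,-13,0,0.2,0],
  [16,-17,0,0.25,0],
  [18,-21,0,0.3,0],
  [19,-25,0,0.35,0],
  [20,-29,0,0.4,0],
  [20.9,-33,0,0.45,0],
  [20.9,-37,0,0.5,0],
  [20.9,-41,0,0.55,0],
  [20.9,-45,0,0.6,0],
  [20.9,-49,0,0.65,0],
  [20.9,-53,0,0.7,0],
  [20.9,-57,0,0.74,0],
  [20.9,-61,0,0.74,0],
  [20.9,-65,0,0.74,0],
  [20.9,-69,0,0.74,0],
  [20.9,-73.1,0,0.74,0],
  [20.9,-73.1,0,0.74,0],
])

```text
clock: 2.1
position: [0.4506, -0.1611, 0.2916]
ee_rot: [0.521, -3.098, 0.006]
force: [-0.1, 0.9, -0.5]
width: 0.002
```

```bash
python3 - <<'E'
from h import *
o=arm.observe();print(o)
shot("wrist","w1")
R=cv2.Rodrigues(np.array(o["ee_rot"],float))[0];print("jaw heading",np.arctan2(R[1,1],R[0,1]))
E
```

```text
{'clock': 2.1, 'joints': array([-0.00877311,  0.19237112,  0.28218068,  1.93752044, -0.05845009,
        1.01845296,  2.20322235]), 'dq': array([-0.05400202, -0.00962203, -0.08146517,  0.02094983, -0.02126486,
        0.00558576, -0.09472602]), 'joint_efforts': array([  1.13985959, -42.93328285,   2.73844287, -30.08399963,
         0.06446447,  -0.06514318,   1.56672467]), 'position': array([ 0.45057826, -0.16105025,  0.29155663]), 'ee_rot': array([ 0.52115891, -3.09788367,  0.00595545]), 'force': array([-0.12065881,  0.88202939, -0.47385789]), 'ft_torque': array([ 0.07055342,  0.02911424, -0.00932937]), 'width': 0.0016234046781022564}
jaw heading 1.904137767596123
```

View pics/w1.png

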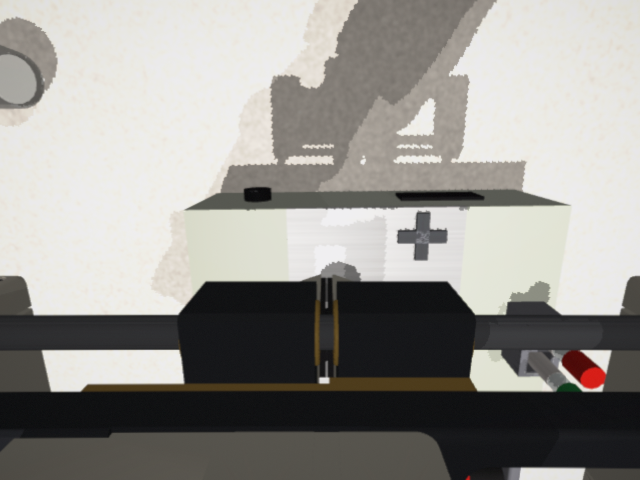

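The wrist view from behind the hand shows the cross at (422,236) on the near left of the gate plate. The shut fingers hide the knob at about (330,280).

```bash
python3 - <<'E'
from h import *
d=np.load("pics/w1.npy");print(arm.get_calibration("wrist")["intrinsics"],arm.get_calibration("wrist")["tool_from_camera"])
o,r=ray("wrist",[[422,236]]);print("cross",onplane("wrist",[[422,236]],.104),o,d[236,422])
T=np.array(arm.get_calibration("wrist")["tool_from_camera"]);K=np.array(arm.get_calibration("wrist")["intrinsics"])
for u,v in[(206,286),(300,286),(445,286),(183,320),(470,320),(250,350),(400,370),(250,310),(326,340),(90,388),(470,388)]:
    z=d[v,u];p=T@np.array([(u-K[0,2])/K[0,0]*z,(v-K[1,2])/K[1,1]*z,z,1]);print(u,v,z,(p[:3]*1000).round(1))
E
```

```text
[[371.75195912   0.         326.13910825]
 [  0.         371.75195912 238.28529689]
 [  0.           0.           1.        ]] [[ 9.39381638e-04 -9.64216890e-01 -2.65113008e-01  7.19292168e-02]
 [ 9.99999559e-01  9.01887595e-04  2.63155598e-04  5.95542229e-04]
 [-1.46369398e-05 -2.65113138e-01  9.64217312e-01 -9.26377496e-02]
 [ 0.00000000e+00  0.00000000e+00  0.00000000e+00  1.00000000e+00]]
cross [[ 0.4290511  -0.08625594  0.104     ]] [ 0.38282471 -0.18097003  0.38403183] 0.29088828
206 286 0.08975318 [ 37.  -28.4  -9.1]
300 286 0.090361774 [36.8 -5.7 -8.6]
445 286 0.09038137 [36.8 29.5 -8.6]
183 320 0.07510253 [ 36.1 -28.3 -24.6]
470 320 0.075800575 [ 35.8  30.  -24. ]
250 350 0.07757254 [ 28.9 -15.3 -24. ]
400 370 0.07783849 [ 24.7  16.1 -24.9]
250 310 0.07766071 [ 36.9 -15.3 -21.7]
326 340 0.08284223 [ 28.1   0.6 -18.8]
90 388 0.074866585 [ 23.  -46.9 -28.4]
470 388 0.07473648 [ 23.1  29.6 -28.6]
```

Call:
carry_out([
  [0.14,0.52,-3,0.007,0],
  [0.14,0.52,-6,0.007,0],
  [0.14,0.52,-8,0.007,0],
  [0.14,0.52,-8,0.007,0],
  [0.14,0.52,-8,0.007,0],
  [1.1,0.86,-8,0.007,0],
  [2.05,1.2,-8,0.007,0],
  [2.05,1.2,-8,0.007,0],
  [2.05,1.2,-8,0.007,0],
])

```text
clock: 3.05
position: [0.472, -0.1458, 0.2117]
ee_rot: [-0.537, 3.095, -0.004]
force: [-0.9, -0.3, 0.2]
width: 0.002
```

```bash
cat >> h.py <<'E'
C=np.array([.5296,-.0903]);yaw=.34
E2=np.array([[np.cos(yaw),np.sin(yaw)],[-np.sin(yaw),np.cos(yaw)]])
def mix(p): return (E2@(np.array(p)[:2]-C)*1000).round(1)
def st():
    o=arm.observe();R=cv2.Rodrigues(np.array(o["ee_rot"],float))[0]
    print("t",round(o["clock"],2),"mixTCP",mix(o["position"]),"z",o["position"][2].round(4),"F mix",(E2@o["force"][:2]).round(2),o["force"][2].round(2),"jaw-y",round(np.arctan2(R[1,1],R[0,1])-np.pi/2-yaw,3),"pos",o["position"].round(4))
E
python3 - <<'E'
from h import *
st();shot("scene","s1")
im=cv2.imread("pics/s1.png");cv2.imwrite("pics/s1c.png",cv2.resize(im[170:350,180:400],None,fx=3,fy=3))
E
```

```text
t 3.05 mixTCP [-72.8 -33.1] z 0.2117 F mix [-0.91 -0.  ] 0.2 jaw-y 0.003 pos [ 0.472  -0.1458  0.2117]
```

View pics/s1c.png

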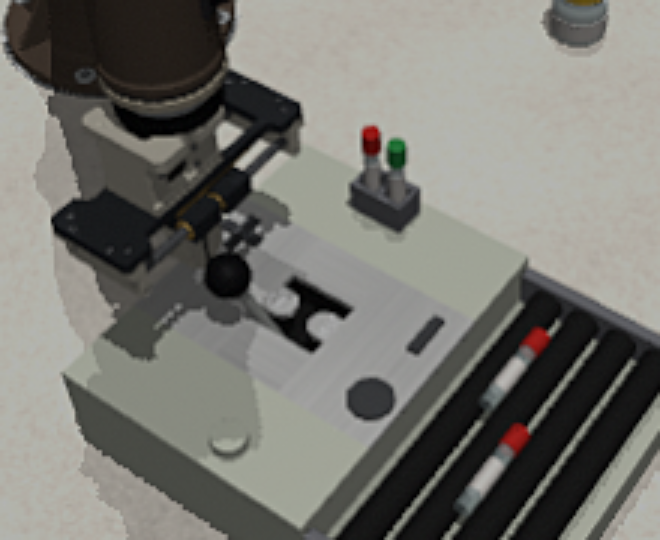

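The hand stands right behind the knob, which is at crop (228,273). Now I push it forward towards the cross channel.

Call:
carry_out([
  [0.6,0.15,0,0,0],
  [1.2,0.33,0,0,0],
  [1.8,0.52,0,0,0],
  [2.4,0.7,0,0,0],
  [3.0,0.88,0,0,0],
  [3.6,1.05,0,0,0],
  [4.0,1.18,0,0,0],
  [4.2,1.25,0,0,0],
  [4.2,1.25,0,0,0],
  [4.2,1.25,0,0,0],
])

```text
clock: 4.1
position: [0.5136, -0.1334, 0.2115]
ee_rot: [-0.536, 3.095, -0.003]
force: [-0.4, 0.6, 0.8]
width: 0.003
```

```bash
cat >> h.py <<'E'
def knob(name="scene"):
    im,dp=arm.get_image(name); 
    g=cv2.cvtColor(im,cv2.COLOR_RGB2GRAY)
    return im,g,dp
E
python3 - <<'E'
from h import *
st();shot("scene","s2");shot("top","t2")
a=cv2.resize(cv2.imread("pics/s2.png")[200:330,200:350],None,fx=3,fy=3)
b=cv2.resize(cv2.imread("pics/t2.png")[180:310,280:430],None,fx=3,fy=3)
cv2.imwrite("pics/p2.png",np.vstack([a[:390]]) if 0 else cv2.resize(np.hstack([a,b]),(800,346)))
E
```

```text
t 4.1 mixTCP [-29.5 -35.3] z 0.2115 F mix [-0.15  0.67] 0.78 jaw-y 0.003 pos [ 0.5136 -0.1334  0.2115]
```

View pics/p2.png

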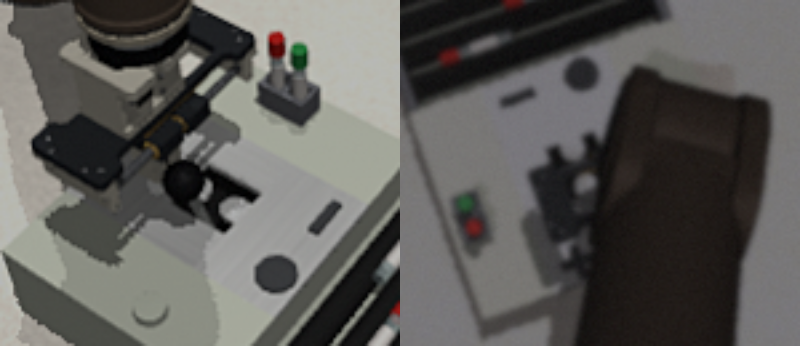

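```bash
cat >> h.py <<'E'
def findknob(f):
    g=cv2.cvtColor(cv2.imread(f"pics/{f}.png"),cv2.COLOR_BGR2GRAY)
    # knob = very dark blob; opening removes bars and slot
    m=cv2.morphologyEx((g<40).astype(np.uint8),cv2.MORPH_OPEN,cv2.getStructuringElement(cv2.MORPH_ELLIPSE,(9,9)))
    n,l,s,c=cv2.connectedComponentsWithStats(m)
    for i in range(1,n):
        if 240<c[i][0]<310 and 235<c[i][1]<300 and s[i,4]<400:
            print(f,s[i],c[i].round(1),[mix(onplane("scene",[c[i]],z)[0]) for z in(.155,.160,.165)])
E
python3 - <<'E'
from h import *
for f in("scene0","s1","s2"):findknob(f)
W=lambda x,y,z:np.r_[C+E2.T@np.array([x,y])/1000,z]
for x,z in((-43,.155),(-20,.16),(-10,.161),(0,.161)):print(x,proj("scene",[W(x,-36,z)]))
E
```

```text
scene0 [249 254  14  16 170] [255.7 261.6] [array([-37.9, -36.8]), array([-34.7, -39.6]), array([-31.6, -42.5])]
s1 [239 235  14  13 133] [246.  240.5] [array([-98.1,  -1. ]), array([-94.6,  -4.1]), array([-91. ,  -7.1])]
s1 [248 254  15  16 181] [255.2 261.5] [array([-38.8, -37.3]), array([-35.6, -40.1]), array([-32.5, -43. ])]
s2 [265 234  13  13 119] [271.2 239.8] [array([-50.9,  34.5]), array([-47.7,  31.2]), array([-44.5,  27.9])]
s2 [256 244  13  13 128] [261.9 249.8] [array([-48.9,  -1.8]), array([-45.7,  -4.9]), array([-42.5,  -8. ])]
s2 [261 260  16  17 195] [268.3 267.7] [array([ -3.4, -34.1]), array([ -0.5, -37. ]), array([  2.5, -39.9])]
-43 [[254.14379696 260.32438152]]
-20 [[261.77978467 263.46795574]]
-10 [[265.21250694 265.19706031]]
0 [[268.71811247 267.22907782]]
```

The knob has reached about x = −2…0, y = −36, which is in the cross-channel line. I nudge it 2 mm further, back off, and go round to its right side.

Call:
carry_out([
  [0.19,0.07,0,0,0],
  [0.19,0.07,0,0,0],
  [-1.2,-0.4,0,0,0],
  [-2.36,-0.83,0,0,0],
  [-2.36,-0.83,0,0,0],
  [-1.5,-3.4,0,0,0],
  [-0.59,-5.83,0,0,0],
  [-0.59,-5.83,0,0,0],
  [2,-4.9,0,0,0],
  [4.55,-4.02,0,0,0],
  [4.55,-4.02,0,0,0],
  [4.11,-2.79,0,0,0],
  [4.11,-2.79,0,0,0],
  [4.11,-2.79,0,0,0],
])

```text
clock: 5.6
position: [0.5537, -0.161, 0.2117]
ee_rot: [0.536, -3.095, 0.003]
force: [-0.6, 0.1, 0.2]
width: 0.005
```

```bash
python3 - <<'E'
from h import *
st();shot("scene","s3");findknob("s3")
cv2.imwrite("pics/s3c.png",cv2.resize(cv2.imread("pics/s3.png")[200:330,200:350],None,fx=4,fy=4))
E
```

```text
t 5.6 mixTCP [ -0.8 -74.7] z 0.2117 F mix [-0.51  0.26] 0.17 jaw-y 0.003 pos [ 0.5537 -0.161   0.2117]
s3 [252 252  25  24 354] [266.3 264.9] [array([-12.2, -30.5]), array([ -9.2, -33.4]), array([ -6.2, -36.3])]
```

View pics/s3c.png

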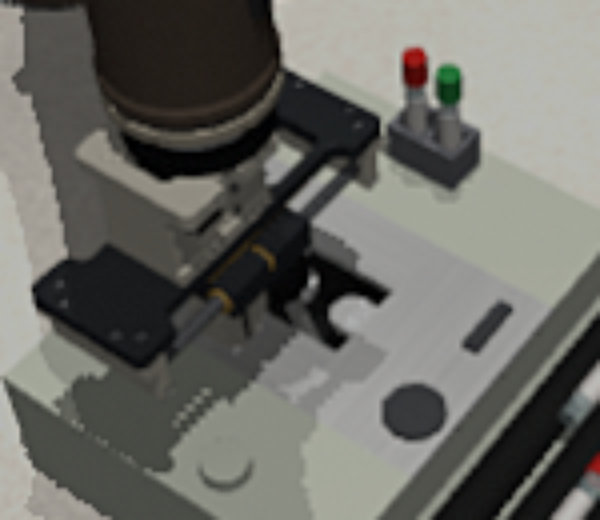

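The finger stands right beside the knob's right side. Now I push it left along the channel, in small rows.

Call:
carry_out([
  [-0.2,0.66,0,0,0],
  [-0.43,1.32,0,0,0],
  [-0.66,1.98,0,0,0],
  [-0.9,2.64,0,0,0],
  [-1.13,3.3,0,0,0],
  [-1.36,3.96,0,0,0],
  [-1.6,4.62,0,0,0],
  [-1.83,5.28,0,0,0],
  [-2.06,5.94,0,0,0],
  [-2.23,6.41,0,0,0],
  [-2.23,6.41,0,0,0],
  [-2.23,6.41,0,0,0],
])

```text
clock: 6.85
position: [0.5315, -0.0971, 0.2117]
ee_rot: [0.536, -3.095, 0.003]
force: [-0.6, 0.1, 0.2]
width: 0.009
```

```bash
python3 - <<'E'
from h import *
st();shot("scene","s4");findknob("s4")
cv2.imwrite("pics/s4c.png",cv2.resize(cv2.imread("pics/s4.png")[200:330,200:350],None,fx=4,fy=4))
E
```

```text
t 6.85 mixTCP [-0.5 -7. ] z 0.2117 F mix [-0.49  0.26] 0.2 jaw-y 0.003 pos [ 0.5315 -0.0971  0.2117]
s4 [284 232  14  12 119] [290.5 237.5] [array([-18.5,  66.5]), array([-15.5,  62.9]), array([-12.5,  59.4])]
s4 [274 241  21  15 198] [283.7 248.3] [array([-10.7,  30.5]), array([-7.7, 27.2]), array([-4.8, 23.9])]
```

View pics/s4c.png

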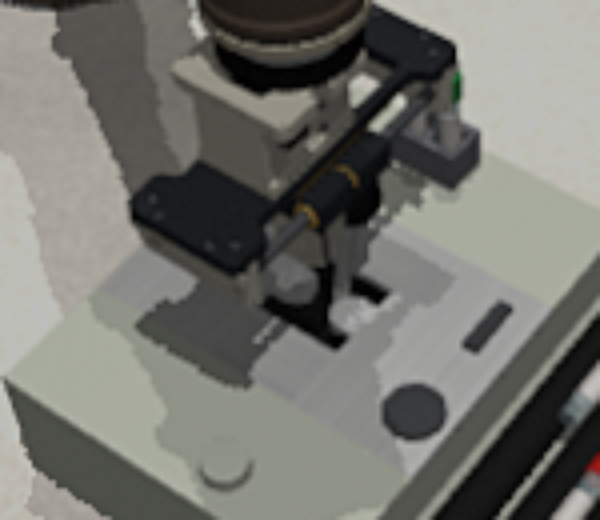

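The knob, at crop (363,205), moved along with the finger. I push a little further left towards the outer wall and read the force.

Call:
carry_out([
  [-0.1,0.28,0,0,0],
  [-0.17,0.47,0,0,0],
  [-0.17,0.47,0,0,0],
  [-0.17,0.47,0,0,0],
])

```text
clock: 7.3
position: [0.5299, -0.0927, 0.2117]
ee_rot: [0.536, -3.095, 0.003]
force: [0.4, -0.2, -0.6]
width: 0.006
```

```bash
python3 - <<'E'
from h import *
st()
W=lambda x,y,z:np.r_[C+E2.T@np.array([x,y])/1000,z]
for y in(28,32,36,40):print(y,proj("scene",[W(0,y,.161)]).round(1))
im,dp=shot("scene","s5")
g=cv2.cvtColor(im,cv2.COLOR_RGB2GRAY)
# lower visible arc of knob: dark rows per column
for u in range(280,304,2):
    c=np.where(g[240:268,u]<35)[0]+240; print(u,c.min() if len(c) else 0,c.max() if len(c) else 0,end="; ")
E
```

```text
t 7.3 mixTCP [-0.6 -2.3] z 0.2117 F mix [ 0.32 -0.32] -0.62 jaw-y 0.003 pos [ 0.5299 -0.0927  0.2117]
28 [[286.6 249.3]]
32 [[287.7 248.2]]
36 [[288.7 247.1]]
40 [[289.8 246.1]]
280 240 267; 282 240 267; 284 240 253; 286 242 251; 288 243 255; 290 240 255; 292 240 253; 294 240 252; 296 240 241; 298 0 0; 300 0 0; 302 0 0;
```

Call:
carry_out([
  [-0.07,0.19,0,0,0],
  [-0.07,0.19,0,0,0],
  [0.4,-1.0,0,0,0],
  [0.81,-2.12,0,0,0],
  [0.81,-2.12,0,0,0],
  [3.2,-1.3,0,0,0],
  [5.53,-0.45,0,0,0],
  [5.53,-0.45,0,0,0],
  [4.5,2.4,0,0,0],
  [3.49,5.3,0,0,0],
  [3.49,5.3,0,0,0],
  [1.7,4.66,0,0,0],
  [1.7,4.66,0,0,0],
  [1.7,4.66,0,0,0],
])

```text
clock: 8.75
position: [0.5469, -0.0467, 0.2119]
ee_rot: [-0.534, 3.096, -0.003]
force: [0.7, -0.0, -0.1]
width: 0.003
```

```bash
python3 - <<'E'
from h import *
st();shot("scene","s6");shot("wrist","w6")
a=cv2.resize(cv2.imread("pics/s6.png")[200:330,200:350],None,fx=3,fy=3)
b=cv2.resize(cv2.imread("pics/w6.png"),(520,390))
cv2.imwrite("pics/p6.png",cv2.resize(np.hstack([a,b]),(800,322)))
E
```

```text
t 8.75 mixTCP [30.8 35.4] z 0.2119 F mix [ 0.61 -0.27] -0.15 jaw-y 0.002 pos [ 0.5469 -0.0467  0.2119]
```

View pics/p6.png

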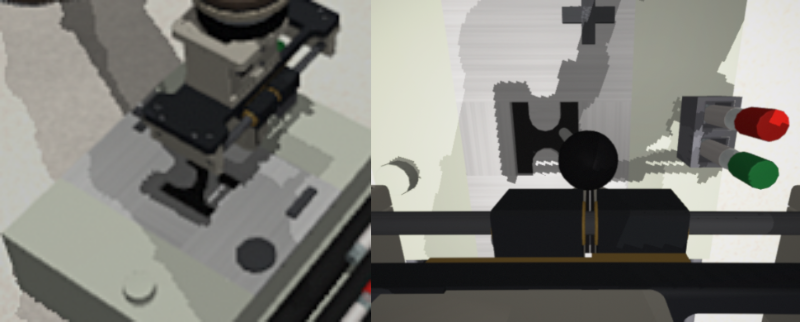

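The wrist view shows the knob at (588,160), at the left end of the cross channel and directly in front of the fingers, with the cross at (588,15) beyond it. Now I push it home.

Call:
carry_out([
  [-0.66,-0.23,0,0,0],
  [-1.32,-0.47,0,0,0],
  [-1.98,-0.7,0,0,0],
  [-2.64,-0.93,0,0,0],
  [-3.3,-1.17,0,0,0],
  [-3.8,-1.34,0,0,0],
  [-4.2,-1.49,0,0,0],
  [-4.2,-1.49,0,0,0],
  [-4.2,-1.49,0,0,0],
])

```text
clock: 9.75
position: [0.5052, -0.0612, 0.2118]
ee_rot: [-0.535, 3.096, -0.003]
force: [-0.5, -0.4, 0.0]
width: 0.002
```

```bash
python3 - <<'E'
from h import *
st()
E
```

```text
t 9.75 mixTCP [-13.2  35.6] z 0.2118 F mix [-0.62 -0.18] 0.01 jaw-y 0.002 pos [ 0.5052 -0.0612  0.2118]
```

Call:
carry_out([
  [-0.1,-0.03,0,0,0],
  [-0.2,-0.07,0,0,0],
  [-0.3,-0.1,0,0,0],
  [-0.3,-0.1,0,0,0],
])

```text
clock: 10.15
position: [0.5027, -0.062, 0.2119]
ee_rot: [-0.535, 3.095, -0.003]
force: [3.4, 1.2, -1.6]
width: 0.005
```

```bash
python3 - <<'E'
from h import *
st();shot("wrist","w7")
cv2.imwrite("pics/w7c.png",cv2.imread("pics/w7.png")[0:300,100:640])
E
```

```text
t 10.15 mixTCP [-15.9  35.7] z 0.2119 F mix [3.58 0.01] -1.64 jaw-y 0.002 pos [ 0.5027 -0.062   0.2119]
```

View pics/w7c.png

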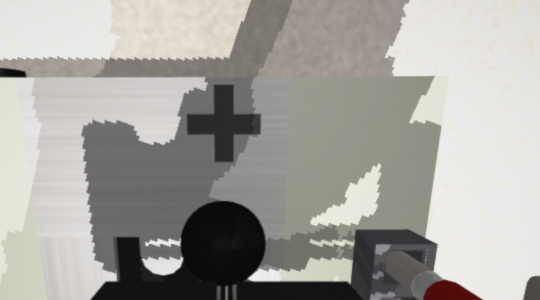

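The knob is at (223,243), right next to the cross at (224,123). The force has begun to rise at the predicted end position. I give one small further push to confirm the stop.

Call:
carry_out([
  [-0.1,-0.03,0,0,0],
  [-0.15,-0.05,0,0,0],
  [-0.15,-0.05,0,0,0],
])

```text
clock: 10.5
position: [0.5021, -0.0622, 0.2121]
ee_rot: [-0.535, 3.093, -0.003]
force: [7.0, 0.7, -4.5]
width: 0.004
```

```bash
python3 - <<'E'
from h import *
st()
E
```

```text
t 10.5 mixTCP [-16.6  35.7] z 0.2121 F mix [ 6.84 -1.66] -4.51 jaw-y 0.003 pos [ 0.5021 -0.0622  0.2121]
```

The stop is confirmed: the force rose about 3 N over 0.7 mm at x ≈ −43…−44. I back off horizontally, then go up and away.

Call:
carry_out([
  [0.5,0.17,0,0,0],
  [1.6,0.57,0,0,0],
  [3.3,1.17,0,0,0],
  [3.3,1.17,0,0,0],
  [3.3,1.17,4,0,0],
  [3.3,1.17,8,0,0],
  [3.3,1.17,12,0,0],
  [3.3,-3,12,0,0],
  [3.3,-7,12,0,0],
  [3.3,-11,12,0,0],
  [3.3,-15,12,0,0],
  [3.3,-19,12,0,0],
  [3.3,-23,12,0,0],
  [3.3,-25,12,0,0],
  [3.3,-25,12,0,0],
])

```text
clock: 12.0
position: [0.5333, -0.3161, 0.3317]
ee_rot: [-0.527, 3.096, -0.005]
force: [-0.5, -0.3, -0.6]
width: 0.004
```

```bash
python3 - <<'E'
from h import *
st();shot("scene","s8");findknob("s8");shot("top","t8")
W=lambda x,y,z:np.r_[C+E2.T@np.array([x,y])/1000,z]
print(proj("scene",[W(-43,36,.155)]))
a=cv2.resize(cv2.imread("pics/s8.png")[190:390,190:430],None,fx=2,fy=2)
b=cv2.resize(cv2.imread("pics/t8.png")[130:310,260:410],(333,400))
cv2.imwrite("pics/p8.png",cv2.resize(np.hstack([a,b]),(800,394)))
E
```

```text
t 12.0 mixTCP [ -71.8 -214.1] z 0.3317 F mix [-0.58 -0.08] -0.56 jaw-y -0.003 pos [ 0.5333 -0.3161  0.3317]
s8 [268 239  13  10  99] [274.  243.4] [array([-38.7,  29.7]), array([-35.5,  26.4]), array([-32.4,  23.1])]
[[274.27209894 240.91091601]]
```

View pics/p8.png

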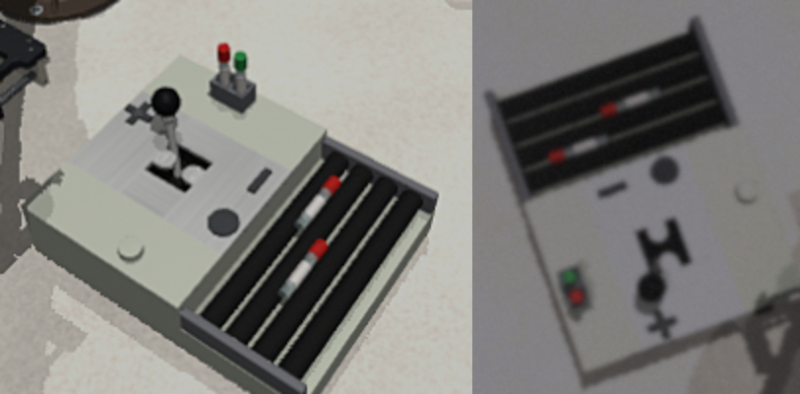

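The knob is at scene pixel (274.3, 241.8), against (274.3, 240.9) predicted for fully home near left. The tubes and the screw cap look unmoved. I'm handing in.

```bash
python3 -c "
from cell import arm
print(arm.sign_off())"
```

```text
the job is handed in; nothing more can be done
None
```

The lever is fully home in the near left slot, the one marked by the cross. I handed the job in at about 12 s with the hand well clear.

With shut fingertips, I pushed the knob forward into the cross channel, left along it, then back into the near left slot. It did not go deep into either of the other two marked slots.

**Checks on the lever:**
- **End stop:** the force rose from 3.6 N to about 7 N over the last 0.7 mm, with the knob at about x = −43 to −44 mm.
- **Position afterwards:** the knob read by eye from the last scene picture was within about 1 pixel of the spot predicted for fully home. My automatic blob search gave a slightly different reading, x −39, y +30 mm, from a clipped outline. The same search had put the untouched knob at −38 instead of −43, so I did not trust it over the other checks.
- **Knob pull-up:** at the stop the fingertips pushed up on the knob with about 4.5 N, below the 9 N spring, and the last picture shows it at the expected height. I did not measure the pull-up directly.

**Other things:** the four tubes and the screw cap look unmoved in the final pictures. The hand never came near the jar, bottle or beaker, and I did not check them again.

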